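# Put the lens mounts away and close the tub

## Task

Lesson over: take every lens mount off the freely spinning turntable and stand it upright on the floor of the storage tub, setting it down gently rather than dropping it. When all of them are in, put the lid on the tub and press it down until it is fully home and level all round, then let go. Do not push the multimeter, the laser box or the screwdriver about.

Things in the scene. Friction and masses are not known exactly. Their poses are not given: they have to be found in the camera images.
- tub: Grey open-topped plastic storage tub, fixed to the bench. Outer 204 x 158 x 109 mm (x by y by height), inside 196 x 150 mm, walls 4 mm, floor 5 mm thick; the top 8 mm flare out to a mouth of 204 x 158 mm inside, 209 x 163 outside. Origin: centre of its underside; z up. Under the rim, mid-wall on each side, a sprung catch bulges 4 mm inwards (middle 18 mm below the rim).
- tub_in (a point): centre of the tub's inner floor, with the tub's axes (5 mm above the tub's origin)
- tub_rim (a point): centre of the tub's mouth, level with the top of the rim (109 mm above the tub's origin)
- lid: Loose tub lid, right way up. Below: hollow skirt 190 x 144 x 20 mm outside (x, y, height), 6 mm thick, that enters the tub with 3 mm to spare each side; above it a flange 220 x 174 x 6 mm that rests on the rim when home; on top a central bar handle 60 mm long (x), 16 wide (y), 30 high. Origin: centre of the skirt's underside; z up. 56 mm high in all, 0.2 kg. Fits either way round.
- lid_flange (a point): centre of the underside of the lid's flange (20 mm above the lid's origin); lies at point tub_rim when the lid is home. A loose lid stops on the catches about 7 mm higher or a little askew; 10 to 15 N pressed over its middle takes it home
- lid_handle (a point): centre of the top of the lid's bar handle (56 mm above the lid's origin)
- turntable: Low round turntable, its foot fixed to the bench. Origin: centre of the foot's underside, on the spinning axis. The aluminium platter on it is 280 mm across; its top lies 30 mm above the origin.
- platter (a joint): angle of the turntable's platter, rad, anticlockwise from above; it spins freely and carries what stands on it
- mount0: Lens mount 0 (may be absent; all alike): dark steel foot 44 x 50 x 20 mm (x by y by height) carrying an upright black ring, 64 mm across and 12 mm thick, with a lens in the middle 30 mm. The ring's axis is the mount's x, its centre 60 mm above the origin, its top 92 mm above. Origin: centre of the foot's underside; z up. About 0.22 kg. Starts upright on the turntable.
- mount1: Lens mount 1 (may be absent; all alike): dark steel foot 44 x 50 x 20 mm (x by y by height) carrying an upright black ring, 64 mm across and 12 mm thick, with a lens in the middle 30 mm. The ring's axis is the mount's x, its centre 60 mm above the origin, its top 92 mm above. Origin: centre of the foot's underside; z up. About 0.22 kg. Starts upright on the turntable.
- mount2: Lens mount 2 (may be absent; all alike): dark steel foot 44 x 50 x 20 mm (x by y by height) carrying an upright black ring, 64 mm across and 12 mm thick, with a lens in the middle 30 mm. The ring's axis is the mount's x, its centre 60 mm above the origin, its top 92 mm above. Origin: centre of the foot's underside; z up. About 0.22 kg. Starts upright on the turntable.
- mount3: Lens mount 3 (may be absent; all alike): dark steel foot 44 x 50 x 20 mm (x by y by height) carrying an upright black ring, 64 mm across and 12 mm thick, with a lens in the middle 30 mm. The ring's axis is the mount's x, its centre 60 mm above the origin, its top 92 mm above. Origin: centre of the foot's underside; z up. About 0.22 kg. Starts upright on the turntable.
- mount4: Lens mount 4 (may be absent; all alike): dark steel foot 44 x 50 x 20 mm (x by y by height) carrying an upright black ring, 64 mm across and 12 mm thick, with a lens in the middle 30 mm. The ring's axis is the mount's x, its centre 60 mm above the origin, its top 92 mm above. Origin: centre of the foot's underside; z up. About 0.22 kg. Starts upright on the turntable.
- meter: Bystander: blue multimeter lying on the bench, 150 x 75 x 34 mm, origin under its centre
- laser: Bystander: dark laser box, 60 x 170 x 60 mm, origin under its centre
- driver: Bystander: screwdriver lying on the bench
Mind the look-alikes: they are no part of the job. What is shaped like the mount1 but green is not meant. Leave any purple look-alike of the mount3 alone.

How it is judged:
By the outcome, as a careful person would: the job done as asked, in the order asked, and still so for the second after the job is handed in, with the robot touching nothing.
Of mount0, mount1, mount2, mount3, mount4 only 4 to 5 are there at a start; the rules pass over those that are not, and their reading is None.
At some moment in a run one of mount0, mount1, mount2, mount3, mount4, lid may be knocked a few centimetres aside while the robot is not near it.
It also fails if it takes over 200 s, if anything falls off the work surface, if the arm or the gripper's body presses on something with over 40 N, if the wrist force passes 120 N, or if a joint passes its speed limit or range.

## Robot

A 6-joint arm with a two-finger parallel gripper is mounted at the origin on the work surface. World frame = base frame: x ahead of the robot, y to its left, z up, the work surface at z = 0. Lengths are in m, angles in degrees, forces in N, time in s.
With the tool pointing down it reaches from about 0.4 to 0.825 m from the base axis. Payload 7 kg.
Tool frame: the origin (TCP) lies midway between the tips of the shut fingers; the grasp point (between the pads) lies 19 mm behind it; z points along the fingers, y is the line along which they close (so a half turn about z gives the same grasp; the last joint's range is limited). The gripper opens to 88 mm and grips with 3 to 60 N. Pads are 19 mm wide; open, the fingers measure 130 mm over their backs; the gripper's body (78 mm by 193 mm) begins 47 mm behind the grasp point.
Start: joints at [-48.581, 20.546, 0.682, 0, -70.136, -16.507], TCP at [0.284, -0.612, 0.227] pointing down, gripper open.
Joint ranges: [-176.03, 176.03], [-82.01, 121.73], [-58.28, 71.71], [-173.87, 95.51], [-174.79, -0.11], [-173.66, 173.66]. Speed limits (degrees/s): [136.94, 136.94, 172.46, 180, 180, 180].

## Interface

Orientations are given as a 3x3 rotation matrix whose columns are the frame's x, y, z axes.
In Python, from rig import robot gives the robot as it stands. Calls block until the motion is done:
- robot.goto(position, orientation): joint-space move of the TCP to a pose.
- robot.servo_line(position, ori=None, speed=0.15): straight line of the TCP; ori=None keeps the orientation; speed is the mean speed in m/s.
- robot.movej(angles): joint-space move.
- robot.move_gripper(opening): opening from 0.0 (shut) to 1.0 (fully open); the grip force is fixed at half the most; returns when the fingers have stopped.
- robot.dwell(seconds).
- robot.ik(position, orientation): joint angles nearest the present ones, or None.
- robot.grab_frame(name): name is "side" or "top"; returns (picture, depth): 420x560x3 uint8, red, green, blue; 420x560 float32, m along the optical axis (not along the pixel's ray), 0 where there is no reading.
- robot.camera_info(name): a dict with "vfov" (degrees; the focal length in pixels is half the picture's height over the tangent of half this angle, whatever the lens; pixels are square), "cx", "cy" (the principal point, pixels), "view" (4x4, takes a point from world to camera coordinates). Camera axes: x right, y down, z forward; pixel columns grow to the right and rows downward; lengths in m; the calibration is good to about 2 mm. A picture is of the moment at which its call begins. camera_info takes no time and is no camera call.
A pose or a line that the arm cannot do raises robot.Unreachable and nothing moves.
- robot.job_done(): hands the job in; it is judged then, once.
Readings, each from a call of its own:
- robot.read_t(): time.
- robot.read_qpos(): joint angles.
- robot.read_qvel(): joint speeds.
- robot.read_effort(): joint torques, N m.
- robot.read_position(): TCP position.
- robot.read_tcp_rot(): TCP orientation.
- robot.read_force(): force on the tool from outside, world axes, zero at the start.
- robot.read_ft_torque(): the same for the moment, N m.
- robot.read_grip_width(): opening from 0.0 (shut) to 1.0 (fully open).
- robot.read_finger_force(): force on a finger pad.
Only numpy, scipy, OpenCV 4.12 (cv2) and the standard library are available. Lean on these libraries where they do the work, as an engineer would, in place of code of your own. Each camera call takes 0.05 s, during which the arm holds its last target. There are 200 camera calls.

## Working session

There is one attempt and no reset: what is moved stays moved. The work goes in short steps, each a Python script; the robot and the scene stay as the last script left them, time stands still between calls to the robot, and variables do not carry over. Pictures are saved under pics/ and viewed, at most 14 in all, crops included, and the job is handed in when it is done.

```bash
ls; mkdir -p pics
python3 - <<'E'
from rig import robot
import cv2,numpy as np
for n in("side","top"):
    p,d=robot.grab_frame(n); i=robot.camera_info(n)
    print(n,i['vfov'],i['cx'],i['cy'],np.round(i['view'],4).tolist(),(d==0).mean())
    cv2.imwrite(f"pics/{n}0.png",p[:,:,::-1])
    np.savez(f"{n}0.npz",p=p,d=d)
print(robot.read_t())
E
```

```text
pics
side 44.80076104636069 271.52435475017126 206.95632801228126 [[-0.8739, -0.486, -0.0043, 0.4619], [-0.3178, 0.5782, -0.7515, 0.3085], [0.3678, -0.6554, -0.6597, 1.4392], [0.0, 0.0, 0.0, 1.0]] 0.003966836734693877
top 54.10252866848959 275.94240600174624 209.39996366665218 [[0.0086, -0.9996, -0.0282, -0.0749], [-0.9971, -0.0065, -0.0761, 0.5784], [0.0759, 0.0288, -0.9967, 1.1111], [0.0, 0.0, 0.0, 1.0]] 0.003860544217687075
0.1
```

View pics/top0.png

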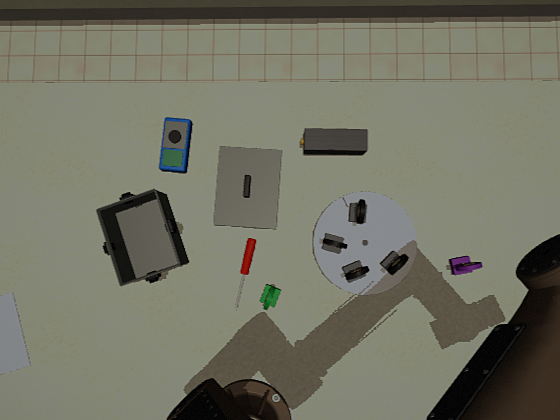

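View pics/side0.png

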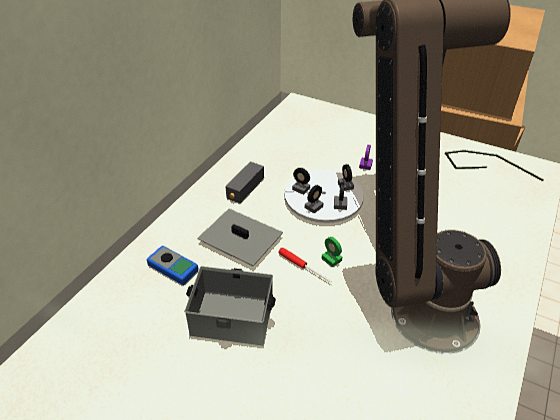

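The top view shows four black mounts on the platter at (357,211), (334,242), (355,270) and (395,262). The look-alikes are green at (270,296) and purple at (464,265). The tub is at (143,238), the lid at (247,187), the meter at (176,145), the laser box at (335,141) and the driver at (245,270). The side view also shows only four black mounts, at (302,178), (314,197), (341,196) and (346,175).

```bash
cat > h.py <<'E'
from rig import robot
import cv2, numpy as np
def cloud(n, fr=None):
    p,d = fr if fr else robot.grab_frame(n)
    i=robot.camera_info(n); h,w=d.shape
    f=h/2/np.tan(np.radians(i['vfov']/2))
    u,v=np.meshgrid(np.arange(w),np.arange(h))
    c=np.stack([(u-i['cx'])/f*d,(v-i['cy'])/f*d,d],-1)
    V=np.array(i['view']); w3=(c-V[:3,3])@V[:3,:3]
    w3[d==0]=np.nan
    return p,w3
def rect(xy):
    (c,s,a)=cv2.minAreaRect(xy.astype(np.float32)); return np.round(c,4),np.round(s,4),round(a,1)
def near(w,c,r): return np.hypot(w[...,0]-c[0],w[...,1]-c[1])<r
def band(w,a,b): return (w[...,2]>a)&(w[...,2]<b)
def comps(mask,amin=15):
    n,l,st,_=cv2.connectedComponentsWithStats(mask.astype(np.uint8),connectivity=8)
    return [l==k for k in range(1,n) if st[k,4]>=amin]
def dark(p): return (p.max(-1)<110)&(p.max(-1).astype(int)-p.min(-1)<40)
E
python3 - <<'E'
from h import *
W={}
for n in("side","top"):
    z=np.load(n+"0.npz"); W[n]=cloud(n,(z['p'],z['d']))
p,w=W['top']
for nm,(u,v) in dict(platter=(364,260),lidtop=(235,170),tubfloor=(140,235),bench=(300,330),handle=(247,187),laser=(335,141)).items(): print(nm,(w[v,u]).round(4))
p2,w2=W['side']
for nm,(u,v) in dict(platter=(325,180),lidtop=(225,240),handle=(240,231),tubfloor=(230,300),bench=(100,300)).items(): print('side',nm,(w2[v,u]).round(4))
for n in W:
    p,w=W[n]
    c0=np.array([.53,-.27]) 
    g=(p.min(-1)>120)&band(w,.022,.038); 
    ms=comps(g,500)
    for m in ms:
        q=w[m]; (c,r)=cv2.minEnclosingCircle(q[:,:2].astype(np.float32)); print(n,'platter?',m.sum(),np.round(c,4),round(r,4),np.median(q[:,2]).round(4))
    for k in comps(band(w,.06,.135)&(w[...,0]>.3),20):
        q=w[k]; vu=np.argwhere(k).mean(0)[::-1]
        print(n,'blob',k.sum(),vu.round(),p[k].mean(0).round(),rect(q[:,:2]),np.nanpercentile(q[:,2],[2,98]).round(4))
    for k in comps(band(w,.015,.04)&(w[...,1]>-.2),300):
        q=w[k];print(n,'low',k.sum(),np.argwhere(k).mean(0)[::-1].round(),rect(q[:,:2]),np.median(q[:,2]).round(4))
E
python3 - <<'E'
import cv2
a=cv2.imread('pics/top0.png')[185:305,250:490]; cv2.imwrite('pics/crop0.png',cv2.resize(a,None,fx=3.3,fy=3.3,interpolation=2))
E
```

```text
platter [ 0.4434 -0.3085  0.0318]
lidtop [0.6867 0.0433 0.0291]
tubfloor [0.5057 0.3097 0.0079]
bench [ 0.2499 -0.1386  0.0003]
handle [0.6361 0.0067 0.056 ]
laser [ 0.7611 -0.2285  0.0591]
side platter [ 0.5157 -0.3779  0.0323]
side lidtop [0.67   0.0523 0.0264]
side handle [0.6339 0.017  0.0534]
side tubfloor [0.5356 0.2351 0.0056]
side bench [0.8681 0.4166 0.0035]
side platter? 2047 [ 0.4885 -0.3122] 0.1445 0.0323
side platter? 2254 [0.6417 0.0085] 0.1383 0.0281
side blob 4380 [118.  86.] [131. 128. 106.] (array([ 1.5748, -0.8223]), array([1.9832, 0.0325]), 90.0) [0.0617 0.1334]
side blob 98 [351.   1.] [142. 139. 115.] (array([ 1.0727, -2.0042]), array([0.2576, 0.0531]), 0.4) [0.061  0.1069]
side blob 190 [448.  69.] [80. 60. 38.] (array([ 0.3293, -1.3346]), array([0.0607, 0.0365]), 12.1) [0.0619 0.1315]
side blob 57 [367. 150.] [116.  64. 129.] (array([ 0.4315, -0.5719]), array([0.0128, 0.0726]), 9.9) [0.0609 0.0983]
side blob 388 [244. 175.] [109. 107. 103.] (array([ 0.7644, -0.2279]), array([0.1725, 0.0625]), 90.0) [0.0601 0.0687]
side blob 145 [347. 172.] [40. 38. 32.] (array
[... 1975 characters left out ...]
06  ]), 13.0) [0.0613 0.0938]
top blob 187 [356. 273.] [22. 20. 18.] (array([ 0.4147, -0.2771]), array([0.0129, 0.0632]), 23.3) [0.066  0.1238]
top blob 120 [269. 298.] [23. 88. 33.] (array([ 0.3455, -0.0549]), array([0.0122, 0.0619]), 68.5) [0.0653 0.095 ]
top low 1401 [175. 145.] (array([0.7592, 0.2143]), array([0.0764, 0.1505]), 85.0) 0.0347
top low 4806 [247. 187.] (array([0.6408, 0.0105]), array([0.1741, 0.2205]), 86.4) 0.0264
top low 336 [125. 235.] (array([0.5128, 0.3437]), array([0.1099, 0.2342]), 75.5) 0.0283
top low 480 [319. 242.] (array([ 0.4892, -0.1845]), array([0.1709, 0.0299]), 0.3) 0.0304
top low 334 [247. 256.] (array([0.4439, 0.0092]), array([0.0251, 0.1131]), 76.8) 0.0235
```

View pics/crop0.png

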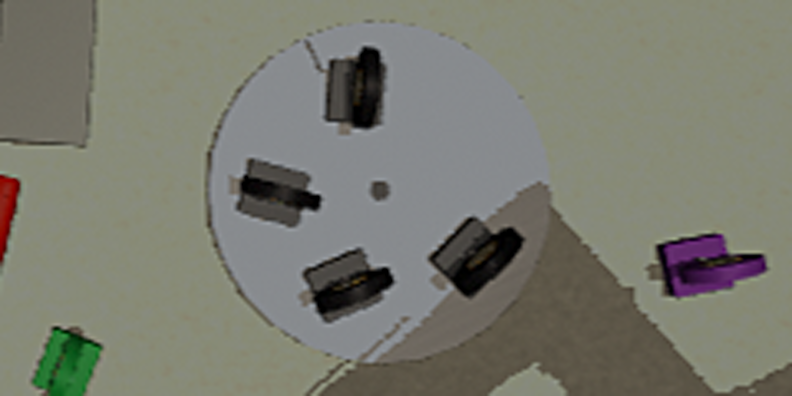

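The crop shows four black rings upright on dark feet on the platter. The ring heights are about 0.122–0.125 m in both views, as expected for 30 + 92 mm, and the thickness is 12.6 mm by 62 mm across. I choose these four; the green and purple ones are off the platter. Next I fix the tub pose and take the first mount.

```bash
cat >> h.py <<'E'
TT=np.array([.4914,-.310]); ZP=.0304; DZ=.059   # TCP height above mount underside when gripped
def yawof(c,s,a,thin=True):
    """angle (deg, mod 180) of the short (thin) or long side"""
    y=a if (s[0]<s[1])==thin else a+90
    return (y+90)%180-90
def mounts():
    p,w=cloud('top'); out=[]
    for k in comps(band(w,ZP+.03,.135)&near(w,TT,.3)&dark(p),60):
        q=w[k]
        if np.hypot(*(q[:,:2].mean(0)-TT))>.16: continue   # off the platter
        c,s,a=rect(q[:,:2]); out.append((c,yawof(c,s,a),s,np.nanpercentile(q[:,2],98)))
    return out
def R(yaw):
    t=np.radians(yaw); y=np.array([np.cos(t),np.sin(t),0]); z=np.array([0,0,-1.])
    return np.column_stack([np.cross(y,z),y,z])
def best(pos,yaw):
    q0=np.array(robot.read_qpos()); o=[]
    for a in(yaw,yaw+180):
        q=robot.ik(list(pos),R(a))
        if q is not None: o.append((np.abs(np.array(q)-q0).max(),a,q))
    return min(o,key=lambda t:t[0])
ZT=.25
def over(x,y,yaw,z=ZT):
    c,a,q=best((x,y,z),yaw); robot.movej(list(q)); return a
def line(x,y,z,v=.15): robot.servo_line([x,y,z],speed=v)
def down_until(x,y,z0,zmin,f,step=.0007):
    robot.dwell(.2); b=robot.read_force()[2]; z=z0
    while z>zmin:
        z-=step; line(x,y,z,.02); d=robot.read_force()[2]-b
        if d>f: break
    return z,d
E
python3 - <<'E'
from h import *
for n in("top","side"):
    z=np.load(n+"0.npz"); p,w=cloud(n,(z['p'],z['d']))
    m=near(w,(.5,.28),.17)
    q=w[m&band(w,.1,.118)]; q2=w[m&band(w,.0,.012)&near(w,(.5,.28),.09)]
    print(n,'rim',rect(q[:,:2]),np.median(q[:,2]).round(4),'floor z',np.median(q2[:,2]).round(4),'floor',rect(q2[:,:2]))
    l=w[near(w,(.64,.01),.06)&band(w,.045,.07)]; print(' handle',rect(l[:,:2]),np.median(l[:,2]).round(4))
    l=w[near(w,(.64,.01),.16)&band(w,.018,.07)];l=l[l[:,1]>-.13]; print(' lid',rect(l[:,:2]))
for m in mounts(): print(m, best((*m[0],ZP+DZ),m[1])[:2], best((*m[0],ZT),m[1])[:2])
E
```

```text
top rim (array([0.4995, 0.2784]), array([0.2374, 0.1942]), 11.8) 0.1059 floor z 0.0044 floor (array([0.5021, 0.275 ]), array([0.1791, 0.1673]), 19.0)
 handle (array([0.6396, 0.0101]), array([0.016 , 0.0587]), 86.9) 0.056
 lid (array([0.6161, 0.012 ]), array([0.1741, 0.2701]), 86.4)
side rim (array([0.4996, 0.2809]), array([0.2374, 0.1928]), 13.9) 0.1064 floor z 0.0057 floor (array([0.5078, 0.279 ]), array([0.1775, 0.1638]), 85.1)
 handle (array([0.6405, 0.0103]), array([0.019 , 0.0611]), 88.9) 0.0561
 lid (array([0.618 , 0.0104]), array([0.1831, 0.2724]), 85.2)
(array([ 0.5706, -0.2877]), 84.80000000000001, array([0.013 , 0.0625]), np.float64(0.12367525053147257)) (np.float64(69.40189151913094), 84.80000000000001) (np.float64(69.40189151913094), 84.80000000000001)
(array([ 0.4879, -0.221 ]), -14.300000000000011, array([0.0622, 0.0125]), np.float64(0.1256470906213933)) (np.float64(45.195413081543954), 165.7) (np.float64(45.195413081543954), 165.7)
(array([ 0.4379, -0.3791]), 45.099999999999994, array([0.0129, 0.0621]), np.float64(0.12306391530663906)) (np.float64(83.1519558433067), 225.1) (np.float64(83.1519558433067), 225.1)
(array([ 0.4145, -0.2772]), 23.5, array([0.0127, 0.0627]), np.float64(0.12370764246600433)) (np.float64(51.1583666467967), 203.5) (np.float64(51.1583666467967), 203.5)
```

```bash
cat >> h.py <<'E'
from scipy.optimize import minimize
def fitrect(q,h,x0):
    def cost(v):
        t=v[2]; d=q-v[:2]; a=np.abs(d[:,0]*np.cos(t)+d[:,1]*np.sin(t))-h[0]; b=np.abs(-d[:,0]*np.sin(t)+d[:,1]*np.cos(t))-h[1]
        return np.minimum(np.abs(np.hypot(np.maximum(a,0),np.maximum(b,0))+np.minimum(np.maximum(a,b),0)),.01).mean()
    r=min((minimize(cost,[x0[0],x0[1],np.radians(t)],method='Nelder-Mead',options=dict(xatol=1e-5,fatol=1e-7,initial_simplex=np.array([x0[0],x0[1],np.radians(t)])+np.vstack([np.zeros(3),np.diag([.01,.01,.1])]))) for t in x0[2]),key=lambda r:r.fun)
    return r.x[:2].round(4),np.degrees(r.x[2]).round(2),r.fun
E
python3 - <<'E'
from h import *
for n in("top","side"):
    z=np.load(n+"0.npz"); p,w=cloud(n,(z['p'],z['d']))
    m=near(w,(.5,.28),.17)
    for lo,hi in((.1055,.114),(.107,.114)):
        q=w[m&band(w,lo,hi)][:,:2]; print(n,len(q),fitrect(q,(.1033,.0803),(.5,.28,(5,15,25))))
    if n=='top':
        im=np.ascontiguousarray(cv2.resize(p[170:310,70:220],None,fx=4,fy=4)[:,:,::-1]); mk=cv2.resize((m&band(w,.107,.114))[170:310,70:220].astype(np.uint8),None,fx=4,fy=4,interpolation=0)
        im[mk>0]=im[mk>0]//2+np.array([0,0,128],np.uint8); cv2.imwrite('pics/tub.png',im)
E
```

```text
top 570 (array([0.5   , 0.2805]), np.float64(19.92), np.float64(0.00205016271428633))
top 412 (array([0.4999, 0.2808]), np.float64(19.9), np.float64(0.0015569391835945471))
side 517 (array([0.4999, 0.2802]), np.float64(19.98), np.float64(0.002517414932261116))
side 397 (array([0.5 , 0.28]), np.float64(19.83), np.float64(0.0022356951885195895))
```

View pics/tub.png

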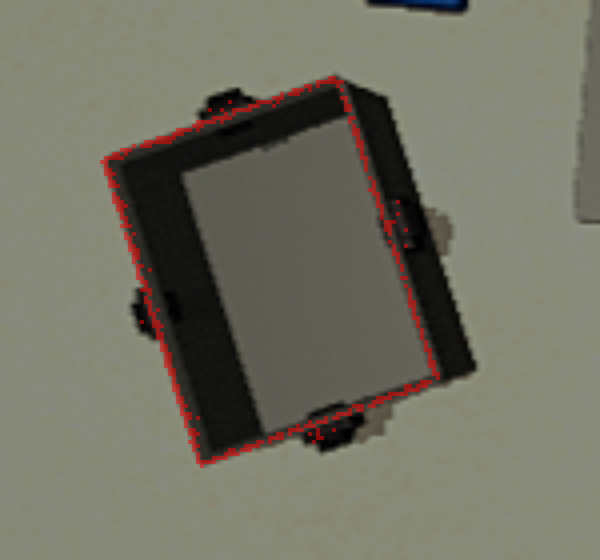

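The red mask follows the tub's rim rectangle, with corners at (338,78), (107,158), (203,463) and (438,378) in the crop. Both views agree on centre (0.500, 0.280) and yaw 19.9°. Now the first mount.

```bash
cat >> h.py <<'E'
TUB=np.array([.5,.2803]); TY=19.9; ZF=.005
SLOTS=[(.052,.035),(.052,-.035),(-.052,.035),(-.052,-.035),(0,0)]
def slot(k):
    t=np.radians(TY); s=SLOTS[k]; return TUB+np.array([np.cos(t)*s[0]-np.sin(t)*s[1],np.sin(t)*s[0]+np.cos(t)*s[1]])
def take(m):
    (x,y),yaw=m[0],m[1]
    robot.move_gripper(.5); over(x,y,yaw,.2)
    line(x,y,ZP+DZ,.12); robot.move_gripper(0.); 
    print('width mm',robot.read_grip_width()*88,'pad',robot.read_finger_force(), 't',robot.read_t())
    line(x,y,ZP+DZ+.02,.05); line(x,y,ZT,.15)
    print('after lift width',robot.read_grip_width()*88,'F',np.round(robot.read_force(),2))
def put(k):
    x,y=slot(k); over(x,y,TY); line(x,y,ZF+DZ+.025,.12); line(x,y,ZF+DZ+.004,.03)
    z,d=down_until(x,y,ZF+DZ+.004,ZF+DZ-.003,1.5)
    print('set at',round(z-DZ,4),'dF',round(d,2)); robot.move_gripper(.3); robot.dwell(.2)
    line(x,y,ZT,.12); print('released F',np.round(robot.read_force(),2),'t',robot.read_t())
E
python3 - <<'E'
from h import *
m=min(mounts(),key=lambda m:m[0][0]); print(m)
take(m)
p,_=robot.grab_frame('side'); cv2.imwrite('pics/lift1.png',p[:,:,::-1][60:330,130:490])
E
```

```text
(array([ 0.4146, -0.2771]), 24.0, array([0.0129, 0.0637]), np.float64(0.12382450177873042))
width mm 12.109959853014436 pad 29.995999038219452 t 4.15
after lift width 11.823777062286698 F [ 0.25 -0.44 -1.48]
```

View pics/lift1.png

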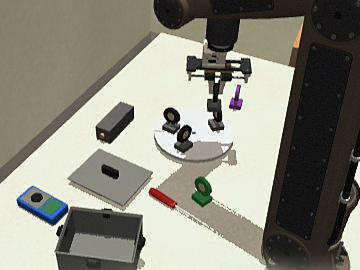

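The mount hangs upright in the gripper at crop (213,95), and the other three are undisturbed. I'll place it.

Run:
```python
from h import *
put(0)
for m in mounts(): print(m)
m=min(mounts(),key=lambda m:-np.hypot(*(m[0]-[.5,0.28]))); print('next',m)
take(m)
p,w=cloud('top'); cv2.imwrite('pics/tub1.png',cv2.resize(p[:,:,::-1][130:320,60:320],None,fx=3,fy=3))
```

```text
set at 0.0034 dF 8.28
released F [0.3  0.82 0.  ] t 15.0333
(array([ 0.5705, -0.2896]), 84.0, array([0.013 , 0.0623]), np.float64(0.12428928174772513))
(array([ 0.4898, -0.2211]), -15.599999999999994, array([0.0619, 0.0125]), np.float64(0.12397867894071776))
(array([ 0.4366, -0.3788]), 43.599999999999994, array([0.0134, 0.0623]), np.float64(0.12453053658549959))
next (array([ 0.4364, -0.3787]), 43.599999999999994, array([0.0136, 0.0625]), np.float64(0.12354401214306601))
width mm 11.631900092452362 pad 29.998599886894226 t 19.9417
after lift width 11.681550556845291 F [ 0.43  0.66 -2.21]
```

View pics/tub1.png

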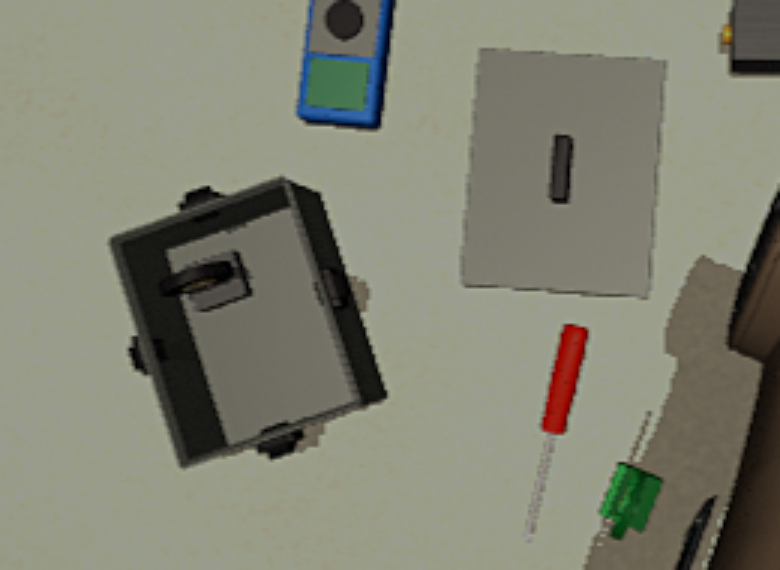

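The first mount stands upright in the tub's upper-left quarter, at (205,280). Contact was a little firm at 8 N, so I'll use finer steps and carry on.

```bash
sed -i 's/step=.0007/step=.0004/' h.py
python3 - <<'E'
from h import *
put(1)
for k in (2,3):
    ms=mounts(); [print(m) for m in ms]
    if not ms: print('none?');break
    m=min(ms,key=lambda m:-np.hypot(*(m[0]-[.5,0.28]))); take(m)
    if robot.read_grip_width()*88<8: print('MISSED');break
    put(k)
print(mounts()); over(.40,-.35,0,.3)
p,w=cloud('top'); np.savez('t2.npz',p=p,w=w); cv2.imwrite('pics/tub2.png',cv2.resize(p[:,:,::-1][100:320,60:440],None,fx=2,fy=2))
E
```

```text
set at 0.0038 dF 2.96
released F [-0.15  0.52 -0.01] t 32.1833
(array([ 0.5708, -0.2892]), 83.5, array([0.0132, 0.0634]), np.float64(0.12398953429649413))
(array([ 0.4892, -0.221 ]), -15.599999999999994, array([0.0621, 0.0125]), np.float64(0.12450581909495478))
width mm 11.95298521623322 pad 29.989566206932068 t 36.5083
after lift width 11.80122902711241 F [ 0.51 -0.09 -2.46]
set at 0.0042 dF 2.87
released F [-0.73 -0.46 -0.18] t 48.2667
(array([ 0.486 , -0.2213]), -13.699999999999989, array([0.0623, 0.0125]), np.float64(0.12427237366917562))
width mm 11.73397147051642 pad 30.000497102737427 t 52.475
after lift width 11.97265870525355 F [-0.35  0.5  -2.18]
set at 0.0042 dF 5.27
released F [-0.29  0.69  0.24] t 63.7417
[]
```

View pics/tub2.png

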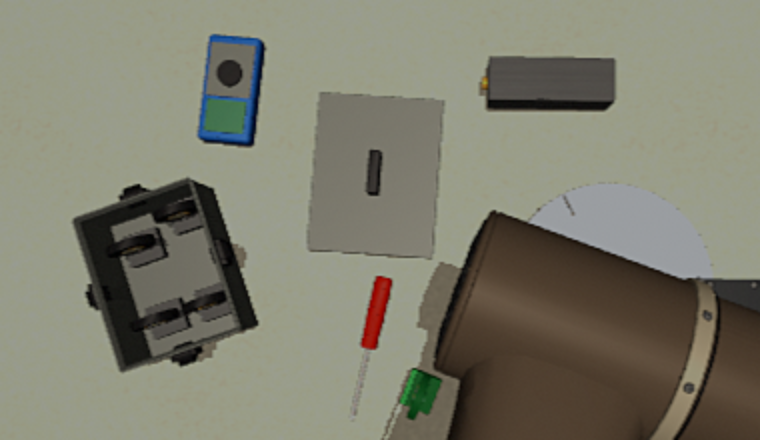

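All four mounts stand upright in the tub, at crop (135,247), (178,212), (160,318) and (208,302). The bystanders are where they were. Next: check that the rings fit inside the lid's skirt, re-measure the lid and pick it up.

Run:
```python
from h import *
z=np.load('t2.npz'); p,w=z['p'],z['w']; t=np.radians(TY); Rm=np.array([[np.cos(t),np.sin(t)],[-np.sin(t),np.cos(t)]])
loc=(w[...,:2]-TUB)@Rm.T
ins=(np.abs(loc[...,0])<.094)&(np.abs(loc[...,1])<.071)&band(w,.06,.104)
for k in comps(ins,20):
    c,s,a=rect(loc[k]*1.0); print(k.sum(),c,s,a,np.percentile(w[k][:,2],98).round(4))
p2,w2=cloud('side'); H=[]
for n,ww in(('top',w),('side',w2)):
    l=ww[near(ww,(.64,.01),.1)&band(ww,.048,.062)]; r=rect(l[:,:2]); print(n,'handle',r,np.median(l[:,2]))
    f=ww[near(ww,(.64,.01),.15)&band(ww,.020,.033)]; 
    r2=fitrect(np.vstack([cv2.convexHull(f[:,:2].astype(np.float32))[:,0]]),(.11,.087),(.64,.01,(-10,-3,5))); print(n,'flange',r2,np.median(f[:,2]))
```

```text
153 [ 0.0758 -0.0369] [0.0134 0.0603] 0.5 0.0987
162 [0.0526 0.0337] [0.0611 0.0134] 89.6 0.0975
128 [-0.0514 -0.0371] [0.0124 0.0607] 0.6 0.0987
138 [-0.0514  0.0328] [0.0124 0.0617] 0.0 0.0982
top handle (array([0.6403, 0.0098]), array([0.0166, 0.0576]), 89.9) 0.05608488522800889
top flange (array([0.6405, 0.0105]), np.float64(-3.61), np.float64(0.0016156628890831616)) 0.026423245184864268
side handle (array([0.6385, 0.0109]), array([0.0219, 0.0616]), 86.2) 0.05668018697143182
side flange (array([0.64  , 0.0086]), np.float64(-3.48), np.float64(0.0024188683364919686)) 0.02791452934015575
```

One mount, at tub-frame (0.076, -0.037), has been knocked 24 mm towards the wall since I placed it. It is still upright, and its ring's outer face at 0.082 is inside the skirt's inner 0.089. There is no room for a finger outside it, so I leave it. The lid hasn't moved: (0.640, 0.010), yaw -3.5°, handle top at 0.056. I'll pick it up.

```bash
python3 - <<'E'
from h import *
x,y=.6403,.0099
robot.move_gripper(.5); over(x,y,86.45,.15); line(x,y,.032,.1); robot.move_gripper(0.)
print('w',robot.read_grip_width()*88,robot.read_finger_force())
line(x,y,.05,.04); line(x,y,ZT,.12); print('F',np.round(robot.read_force(),2),'w',robot.read_grip_width()*88)
a=over(*TUB,TY+90,.25); line(*TUB,.19,.08); robot.dwell(.3)
print('F',np.round(robot.read_force(),2),robot.read_t(),robot.read_position())
for n in('top','side'):
    p,w=cloud(n); cv2.imwrite(f'pics/lid_{n}.png',p[:,:,::-1][130:350,60:440] if n=='top' else p[:,:,::-1][150:400,100:400])
    f=w[near(w,TUB,.15)&band(w,.172,.195)]; h=cv2.convexHull(f[:,:2].astype(np.float32))[:,0]
    print(n,len(f),fitrect(h,(.11,.087),(*TUB,(15,20,25))),np.median(f[:,2]), np.std(f[:,2]))
    q=f[:, :]; A=np.c_[q[:,:2]-TUB,np.ones(len(q))]; print(' tilt deg',np.degrees(np.linalg.lstsq(A,q[:,2],rcond=None)[0][:2]).round(2))
E
python3 -c "
import cv2,numpy as np
a=cv2.imread('pics/lid_top.png');b=cv2.imread('pics/lid_side.png');a=cv2.resize(a,(400,250));cv2.imwrite('pics/lid2.png',np.hstack([a,b]))"
```

```text
w 15.696936206562345 30.000297725200653
F [-0.03 -0.17 -1.99] w 15.774630531353969
F [ 0.44  0.11 -1.95] 74.925 [0.50008038 0.28043227 0.19038903]
top 4343 (array([0.5003, 0.2816]), np.float64(20.04), np.float64(0.0005368028454191426)) 0.18454829361093594 0.0017592431838308817
 tilt deg [-0.02  0.06]
side 3278 (array([0.5004, 0.2807]), np.float64(19.62), np.float64(0.0009858917871890041)) 0.18559070629839952 0.002089733321370574
 tilt deg [ 0.07 -0.1 ]
```

View pics/lid2.png

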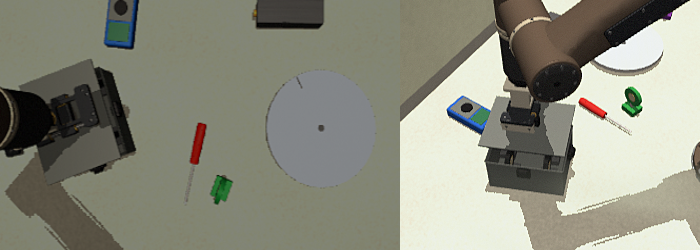

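The lid is held level (tilt under 0.1°) and centred over the tub within about 1 mm, and the platter at (320,127) is empty. I'll lower it onto the catches, release, then press with shut fingers on the handle.

Run:
```python
from h import *
line(*TUB,.145,.06); print('F',np.round(robot.read_force(),2))
z,d=down_until(*TUB,.145,.123,5,.001); print('stop',z,d)
robot.move_gripper(.5); robot.dwell(.2); line(*TUB,.2,.1)
robot.move_gripper(0.); 
line(*TUB,.162,.06)
robot.dwell(.2); b=robot.read_force()[2]; zz=.162; log=[]
while zz>.1435:
    zz-=.0005; line(*TUB,zz,.02); d=robot.read_force()[2]-b; log.append((round(zz,4),round(d,1),round(robot.read_position()[2],4)))
    if d>22: break
print([l for l in log if l[1]>.5])
robot.dwell(.3); line(*TUB,.2,.08)
q=robot.read_qpos(); over(.40,-.35,0,.3); print(robot.read_t())
for n in('top','side'):
    p,w=cloud(n); cv2.imwrite(f'pics/end_{n}.png',p[:,:,::-1])
    f=w[near(w,TUB,.13)&band(w,.105,.13)&(near(w,TUB,.08))]
    hd=w[near(w,TUB,.03)&band(w,.136,.17)]
    A=np.c_[f[:,:2]-TUB,np.ones(len(f))]; s=np.linalg.lstsq(A,f[:,2],rcond=None)[0]
    print(n,'flange top',s[2].round(4),'tilt',np.degrees(s[:2]).round(2),'handle',np.median(hd[:,2]).round(4))
a=cv2.imread('pics/end_top.png')[90:340,60:460];b=cv2.imread('pics/end_side.png')[150:400,100:400];cv2.imwrite('pics/end.png',np.hstack([a,b]))
```

```text
F [-0.07 -0.36 -1.04]
stop 0.12699999999999997 6.853927183632934
[(0.1585, np.float64(0.6), np.float64(0.1585)), (0.1545, np.float64(1.0), np.float64(0.1545)), (0.1525, np.float64(0.8), np.float64(0.1524)), (0.1515, np.float64(1.4), np.float64(0.1517)), (0.151, np.float64(6.3), np.float64(0.1516)), (0.1505, np.float64(7.5), np.float64(0.1514)), (0.15, np.float64(8.8), np.float64(0.1511)), (0.1495, np.float64(10.2), np.float64(0.1506)), (0.149, np.float64(10.0), np.float64(0.1499)), (0.1485, np.float64(9.4), np.float64(0.1492)), (0.148, np.float64(10.4), np.float64(0.1489)), (0.1475, np.float64(11.0), np.float64(0.1485)), (0.147, np.float64(10.0), np.float64(0.1481)), (0.1465, np.float64(10.3), np.float64(0.1476)), (0.146, np.float64(10.8), np.float64(0.1471)), (0.1455, np.float64(8.7), np.float64(0.1466)), (0.145, np.float64(8.5), np.float64(0.1462)), (0.1445, np.float64(8.3), np.float64(0.1458)), (0.144, np.float64(8.1), np.float64(0.1454)), (0.1435, np.float64(11.8), np.float64(0.1452))]
96.975
top flange top 0.1156 tilt [0.03 0.07] handle 0.1448
side flange top 0.1169 tilt [-0.02 -0.26] handle 0.1455
```

View pics/end.png

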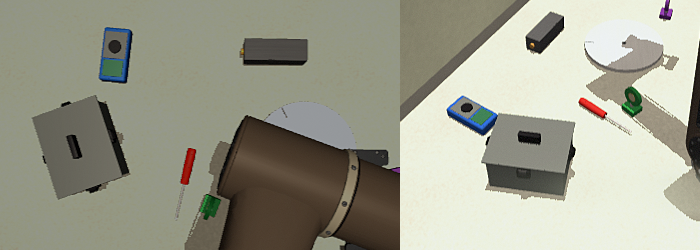

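The lid sits level on the tub at (80,145), with its handle top at 0.145, which is the home height. The press ended just as force began to rise, so I'll press once more to about 20 N to be sure, and hand in if the height agrees.

Run:
```python
from h import *
over(*TUB,TY+90,.2); line(*TUB,.15,.06); robot.dwell(.2); b=robot.read_force()[2]; zz=.15
while zz>.1415:
    zz-=.0005; line(*TUB,zz,.02); d=robot.read_force()[2]-b
    if d>20: break
print(zz,d,robot.read_position()); robot.dwell(.3); line(*TUB,.2,.08); over(.40,-.35,0,.3)
p,w=cloud('top'); f=w[near(w,TUB,.08)&band(w,.105,.13)]; A=np.c_[f[:,:2]-TUB,np.ones(len(f))]; s=np.linalg.lstsq(A,f[:,2],rcond=None)[0]
hz=np.median(w[near(w,TUB,.03)&band(w,.136,.17)][:,2]); print(s[2],np.degrees(s[:2]),hz,robot.read_t())
if s[2]<.1175 and np.abs(np.degrees(s[:2])).max()<.4: print(robot.job_done())
```

```text
0.1425 21.022344195476325 [0.50017274 0.28038928 0.14508402]
0.11549700153502016 [ 0.02174989 -0.0315685 ] 0.14481987989118567 107.825
the job is handed in; nothing more can be done
None
```

I handed the job in at about 108 s: all four mounts present are upright in the tub and the lid is pressed home, level to within 0.1°. One mount shifted about 24 mm towards the wall after I set it down, probably the announced knock; it was still upright before the lid went on, and I left it there.

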